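# Lay the planishing hammer on its bench rest, lifted at the balance point

### The job

Pick up the small steel-headed hammer from above by its handle, close to its balance point (near the head, not at mid-handle) so that it hangs level, and carry it level to the wooden bench rest. Lower it into the two saddles before letting go, so that the handle lies level and straight across both with the balance point midway between them, either way round. Leave the wooden mallet and the red-handled pliers where they are.

Things in the scene. Friction and masses are not known exactly. Their poses are not given: they have to be found in the camera images.
- hammer_balance (a point): Balance point of the loose hammer, on its handle's axis, 14 mm above the table as it lies. x: along the handle away from the head; y: along the head; z up. Steel head 70 mm away at -x: two round faces 28 mm across, 68 mm face to face. Pale wood shaft, 14 mm wide (y), 12 mm high, straight to +75 mm, then a pear grip 28 mm thick ending at +178. About 0.18 kg. Grasp across y here.
- rest_centre (a point): Fixed wooden rest: point midway between its two saddles at their floor height, 45 mm above the table. x: from saddle to saddle. Base 104 (x) x 76 x 12 mm; saddles 10 mm thick at x = -40 and +40 mm, trough floors 40 mm wide, flaring horns to 70 mm height. Shaft seated: its axis is 6 mm above this point, the head outside one saddle with 11 mm to spare.
- mallet_head (a point): Centre of the barrel head of the loose wooden mallet, a bystander: all wood, head 46 mm in diameter, 70 mm long (along y), handle 18 mm thick, 190 mm long towards +x. 23 mm above the table.
- pliers_centre (a point): Centre of the loose flat-nose pliers with red handles, a bystander to be left alone: 55 x 134 x 13 mm, length along y, lying flat on the table.
Mind the look-alikes: they are no part of the job. What is shaped like the part that bears rest_centre but blue or green is not meant.

How it is judged:
By the outcome, as a careful person would: the job done as asked, in the order asked, and still so for the second after the job is handed in, with the robot touching nothing.
It also fails if it takes over 43 s, if anything falls off the work surface, if the arm or the gripper's body presses on something with over 40 N, if the wrist force passes 120 N, or if a joint passes its speed limit or range.

### The arm

A 6-joint arm with a two-finger parallel gripper is mounted at the origin on a cart in front of the work surface, level with it; the furniture and walls round the work are solid. World frame = base frame: x ahead of the robot, y to its left, z up, the work surface at z = 0. Lengths are in mm, angles in degrees, forces in N, time in s.
With the tool pointing down it reaches from about 300 to 850 mm from the base axis. Payload 4.2 kg.
Tool frame: the origin (TCP) lies at the centre of the arm's flange, where the gripper is bolted on; the fingertips stand 191 mm ahead of it and the grasp point (between the pads) lies 172 mm ahead of it; z points along the fingers, y is the direction in which the jaws open and shut (so a half turn about z gives the same grasp; the last joint's range is limited). The gripper opens to 91 mm and grips with 3 to 60 N. Pads are 32 mm wide; open, the fingers measure 118 mm over their backs; the gripper's body (76 mm by 178 mm) begins 60 mm behind the grasp point.
Start: joints at [-76.776, 18.312, 89.639, -0, 72.044, -1.146], TCP at [142.701, -557.009, 404.776] pointing down, gripper open.
Joint ranges: [-177.97, 177.97], [-48.28, 115.42], [12.27, 149.76], [-77.06, 257.06], [2.81, 150.46], [-146.56, 146.56]. Speed limits (degrees/s): [147.25, 147.25, 180, 180, 180, 180].

### API

Orientations are given as [roll, pitch, yaw] about the fixed x, y, z axes, in that order (R = Rz(yaw) Ry(pitch) Rx(roll)).
In Python, from workcell import status, vision, ticket gives the robot as it stands.
- The arm moves only by the shell command python3 -m jog 'ROWS' [FORCE]. ROWS is JSON, a list of rows, each a list of 7 numbers: the finger opening in m, from 0 to 0.0912, then the shift along the tool's x, y, z in m, then the turn, a rotation vector about the tool's x, y, z in rad. A call has 1 to 12 rows; each row shifts and turns the commanded pose from where the row before left it, along the tool's axes as they then stand; what a row does not reach is not made up. A row lasts 1/8 s, in which the tool goes at most 62.5 mm and 10.7 degrees, less where a joint would pass 70% of its speed; a pose out of reach is approached as far as the arm can. A call with a gripper value outside its range is refused whole. The fingers move at their own pace and stop on an object; FORCE is the grip in N (left out, the last holds). Time passes only in rows, so rows that do not move let the fingers close. It gives the time, the measured TCP pose, the force and the opening at its end, in the units of the state.
- status.state(): the state, without advancing time (a new reading comes with each control period).
- vision.grab_frame(name): name is "side" or "top"; returns a dict with "color" (384x512x3 uint8, blue, green, red), "depth" (384x512 float32, mm along the optical axis (not along the pixel's ray), 0 where there is no reading), "fov_y" (degrees; the focal length in pixels is half the picture's height over the tangent of half this angle, whatever the lens; pixels are square), "cx", "cy" (the principal point, pixels), "pose" (4x4, takes a point from camera to world coordinates). Camera axes: x right, y down, z forward; pixel columns grow to the right and rows downward; lengths in mm; the calibration is good to about 2 mm. A picture is of the moment at which its call begins.
- ticket.job_done(): hands the job in, once; it reports no verdict.
Trained networks look in the newest picture that a camera, given by its name, has taken for a name from the list of things; names that differ only in an ending like _2 or _b are one class to them, and where a whole thing is asked for, a point or a joint stands for the part that bears it (a point fixed in the world has none). Each returns a list of dicts, best first, with "p" (0 to 1); they miss things now and then, are a little off and sometimes report something else, mostly with a low value. They report only what shows in the picture. A call takes as long as a camera call. They do not tell look-alikes from the thing itself.
- vision.find_in(camera, label): "location" ([x, y, z] in mm, in world coordinates, good to about 4 mm: the middle of the surface that is visible of it).
- vision.silhouettes(camera, label): "pixels" (384x512 bool, what is visible of it).
The state is a dict: "time_s": time; "qpos": joint angles; "qvel": joint speeds; "effort": joint torques, N m; "ee_pos": TCP position; "ee_rot": TCP orientation; "force": force on the tool from outside, world axes, zero at the start; "torque": the same for the moment, N m; "gripper_width": finger opening in mm.
Only numpy, scipy, OpenCV 4.12 (cv2) and the standard library are available. Lean on these libraries where they do the work, as an engineer would, in place of code of your own. Each camera call takes 0.05 s, during which the arm holds its last target.

## Working session

There is one attempt and no reset: what is moved stays moved. The work goes in short steps, Python scripts to look and compute and a shell command to move; the robot and the scene stay as the last step left them, time stands still between calls to the robot, and variables do not carry over. Pictures are saved under pics/ and viewed, and the job is handed in when it is done.

```bash
mkdir -p pics; ls; cat > h.py <<'E'
import numpy as np,cv2
from workcell import status,vision,ticket
def grab(n):
    f=vision.grab_frame(n); return f
def cloud(f):
    d=f['depth'];H,W=d.shape
    fl=H/2/np.tan(np.radians(f['fov_y']/2))
    u,v=np.meshgrid(np.arange(W),np.arange(H))
    P=np.stack([(u-f['cx'])/fl*d,(v-f['cy'])/fl*d,d],-1)
    T=np.array(f['pose']);return P@T[:3,:3].T+T[:3,3]
E
python3 - <<'E'
from h import *
for n in ['top','side']:
    f=grab(n);cv2.imwrite(f'pics/{n}0.png',f['color']);np.savez(f'{n}0.npz',P=cloud(f),c=f['color'],d=f['depth'])
    print(n,f['fov_y'],f['cx'],f['cy'],np.round(f['pose'],3).tolist())
    for l in ['hammer_balance','rest_centre','mallet_head','pliers_centre']:
        print(l,[(round(r['p'],2),np.round(r['location']).tolist()) for r in vision.find_in(n,l)])
print(status.state())
E
```

```text
pics
top 56.509461900235316 255.44188120004765 189.43726692108564 [[0.027, -0.989, 0.147, 406.433], [-0.999, -0.032, -0.034, -67.438], [0.039, -0.146, -0.989, 911.16], [0.0, 0.0, 0.0, 1.0]]
hammer_balance [(0.72, [440.0, 214.0, 16.0])]
rest_centre [(0.93, [470.0, 7.0, 16.0]), (0.75, [333.0, -138.0, 14.0]), (0.74, [700.0, -18.0, 13.0])]
mallet_head [(0.7, [589.0, -209.0, 26.0])]
pliers_centre [(0.64, [624.0, -406.0, 13.0]), (0.37, [472.0, 8.0, 17.0])]
side 42.19377570407856 243.23700653587758 199.4673538794578 [[-0.996, -0.067, 0.053, 441.25], [-0.082, 0.569, -0.818, 1204.787], [0.024, -0.82, -0.572, 940.295], [0.0, 0.0, 0.0, 1.0]]
hammer_balance [(0.93, [444.0, 226.0, 18.0]), (0.75, [622.0, -401.0, 8.0])]
rest_centre [(0.96, [472.0, 21.0, 14.0]), (0.89, [695.0, -5.0, 13.0]), (0.86, [328.0, -124.0, 11.0]), (0.19, [620.0, -400.0, 8.0])]
mallet_head [(0.92, [588.0, -194.0, 16.0])]
pliers_centre [(0.6, [622.0, -402.0, 9.0])]
{'time_s': 0.5, 'qpos': array([-7.67758115e+01,  1.83114532e+01,  8.96442124e+01, -3.08683181e-03,
        7.20456141e+01, -1.14721679e+00]), 'qvel': array([ 0.07991425,  0.02340524, -0.03784494,  0.0572933 , -0.00371083,
       -0.10539611]), 'effort': array([-2.91141041e-04, -4.11992133e+01, -2.32039118e+01,  7.28544476e-02,
        3.85024224e-02, -1.37683554e-05]), 'ee_pos': array([ 142.69187292, -556.97855707,  404.74502516]), 'ee_rot': array([-1.79998662e+02,  2.91027848e-03,  1.43723569e+01]), 'force': array([-0.88941831, -0.10864572, -0.33564718]), 'torque': array([ 0.00477167, -0.02730172,  0.02695121]), 'gripper_width': 91.22419489633577}
```

View pics/top0.png

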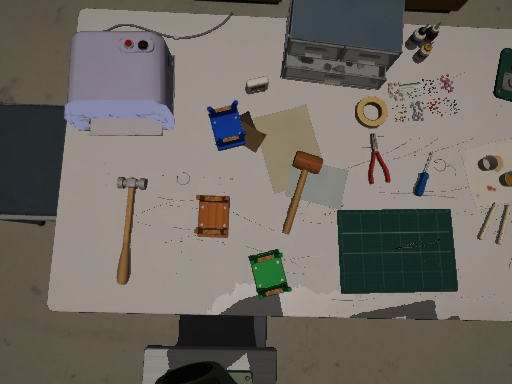

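View pics/side0.png

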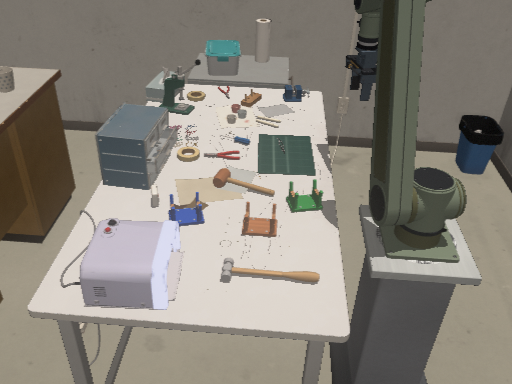

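The hammer lies with its head at pixel (132,183) and its grip end at (123,283) in the top view. The wooden rest is at (213,216), with saddles at rows ~199 and ~234. The blue (227,126) and green (268,273) rests are decoys. Next I measure the hammer and rest.

```bash
python3 - <<'E'
from h import *
D={n:np.load(n+'0.npz') for n in ['top','side']}
for n,m,lab in [(a,b,c) for a in ['top','side'] for b,c in [(0,'hammer_balance'),(0,'rest_centre')]]:
    grab(n); s=vision.silhouettes(n,lab)
    P=D[n]['P']
    for r in s[:3]:
        Q=P[r['pixels']&(D[n]['d']>0)]
        print(n,lab,round(r['p'],2),len(Q),np.round(np.median(Q,0)))
        if lab=='hammer_balance':
            sel=Q[(Q[:,2]>4)&(Q[:,2]<45)]
            for x in range(300,570,15):
                k=sel[(sel[:,0]>=x)&(sel[:,0]<x+15)]
                if len(k)>2: print(x+7,len(k),'y',np.round([k[:,1].min(),k[:,1].mean(),k[:,1].max()],1),'z',np.round(np.percentile(k[:,2],[10,50,95]),1))
        else:
            if abs(np.median(Q[:,0])-472)<30:
                for lo,hi in [(4,25),(30,80)]:
                    k=Q[(Q[:,2]>lo)&(Q[:,2]<hi)]
                    print(lo,cv2.minAreaRect(k[:,:2].astype(np.float32)),len(k))
                k=Q[Q[:,2]>30]
                for t in k[np.argsort(k[:,0])][::max(1,len(k)//40)]: print(np.round(t,1).tolist(),end=' ')
                print()
for n in D:
    c=D[n]['c']; 
    y0,y1,x0,x1=(170,300,100,260) if n=='top' else (190,300,200,340)
    cv2.imwrite(f'pics/{n}crop.png',cv2.resize(c[y0:y1,x0:x1],None,fx=4,fy=4,interpolation=cv2.INTER_CUBIC))
E
```

```text
top hammer_balance 0.77 973 [431. 213.  22.]
307 57 y [204.7 214.7 227.7] z [18.7 23.8 27.3]
322 71 y [203.9 214.1 228.7] z [17.1 24.7 28.6]
337 78 y [202.3 213.6 228.2] z [18.9 25.1 28.9]
352 64 y [204.  213.2 226. ] z [17.3 23.7 27.7]
367 51 y [205.7 214.3 225.3] z [18.7 22.2 25.8]
382 47 y [207.4 214.1 223.2] z [15.9 19.9 23.4]
397 38 y [207.7 214.4 221.7] z [16.3 18.8 21.1]
412 37 y [207.6 213.7 222.9] z [16.8 19.1 21.7]
427 39 y [207.7 213.7 223.3] z [15.5 19.  22.4]
442 36 y [207.2 213.5 219.9] z [17.2 19.6 22.6]
457 37 y [206.8 212.6 220.2] z [16.9 19.4 22.1]
472 31 y [206.7 212.2 217.5] z [16.7 19.8 22.1]
487 29 y [206.5 212.2 219.2] z [17.5 18.5 21.2]
502 35 y [206.5 212.1 219.6] z [15.7 19.1 22.3]
517 35 y [205.8 211.4 218.2] z [16.2 19.5 21.7]
532 80 y [179.  206.8 242.6] z [17.  22.6 27. ]
547 167 y [177.9 209.8 243.5] z [20.6 24.7 28.4]
562 27 y [178.1 214.7 243.4] z [16.4 23.5 26.3]
top rest_centre 0.93 1262 [702. -20.  13.]
top rest_centre 0.91 1232 [469.   5.  13.]
4 ((469.70733642578125, 5.450447082519531), (75.81694793701172, 102.60591888427734), 89.3886489868164) 9
[... 2388 characters left out ...]
[428.6, -1.0, 43.3] [429.0, -8.2, 45.5] [429.5, -15.0, 51.7] [430.0, -13.9, 59.9] [430.4, -19.0, 63.7] [430.8, -21.8, 69.1] [431.5, 44.2, 69.5] [432.0, -6.6, 46.4] [501.9, -15.8, 33.7] [502.4, 22.0, 42.9] [502.6, -15.6, 56.4] [502.9, 17.7, 47.2] [503.5, 8.1, 43.7] [503.8, 40.4, 34.4] [504.3, 40.2, 52.8] [504.4, 42.4, 61.9] [504.9, 39.8, 70.8] [505.6, -18.1, 50.6] [506.4, -23.0, 65.7] [506.8, 43.9, 44.3] [507.0, 43.2, 51.2] [507.4, -2.6, 46.7] [508.0, -11.6, 43.8] [508.8, -20.5, 48.6] [509.5, -23.5, 65.2] [509.8, 43.9, 47.8] [510.0, 43.4, 54.8] [510.4, 39.1, 55.1] [511.2, -12.7, 46.5] [512.0, -19.1, 56.8] 
side rest_centre 0.8 532 [690.  -2.  13.]
side rest_centre 0.79 667 [ 324. -120.   15.]
```

View pics/topcrop.png

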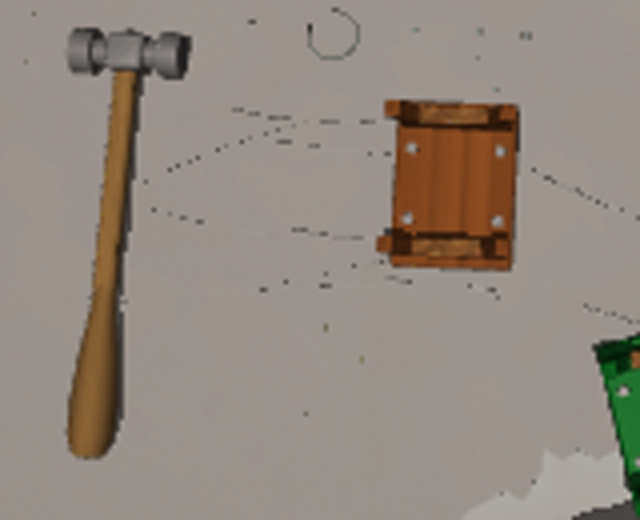

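View pics/sidecrop.png

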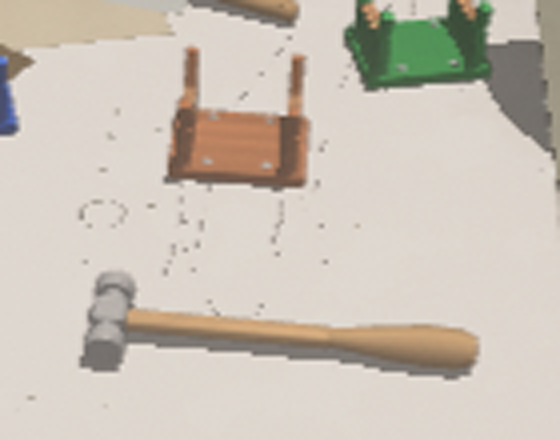

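```bash
python3 - <<'E'
from h import *
D={n:np.load(n+'0.npz') for n in ['top','side']}
for n in D:
    P=D[n]['P'].reshape(-1,3);P=P[(D[n]['d']>0).ravel()]
    t=P[(abs(P[:,0]-440)<40)&(abs(P[:,1]-120)<50)];print(n,'table z',np.median(t[:,2]))
    Q=P[(P[:,0]>270)&(P[:,0]<590)&(P[:,1]>160)&(P[:,1]<270)&(P[:,2]>8)&(P[:,2]<40)]
    print('x range',np.percentile(Q[:,0],[0,.5,99.5,100]))
    k=Q[Q[:,0]>525]; print('head y',np.percentile(k[:,1],[0,2,98,100]),'x',np.percentile(k[:,0],[2,98]))
    top=Q[(Q[:,2]>17)&(Q[:,0]<520)&(Q[:,0]>385)]
    print('shaft fit',np.polyfit(top[:,0]-470,top[:,1],1))
    hd=k[k[:,2]>23]; print('head ridge x',hd[:,0].mean(), np.polyfit(hd[:,1]-213,hd[:,0],1))
    R=P[(abs(P[:,0]-469)<70)&(abs(P[:,1]-8)<60)&(P[:,2]>6)]
    f=R[(R[:,2]>42.5)&(R[:,2]<48)]
    for sx in (429,509):
        g=f[abs(f[:,0]-sx)<12];print('saddle floor',np.percentile(g[:,0],[2,50,98]),np.percentile(g[:,1],[2,50,98]))
        g=R[(abs(R[:,0]-sx)<12)&(R[:,2]>64)];print('horn tops y',np.sort(g[:,1]).round(0)[[0,-1]],[g[g[:,1]<8][:,1].mean(),g[g[:,1]>8][:,1].mean()])
    b=R[(R[:,2]>8)&(R[:,2]<16)];print('base',np.percentile(b[:,:2],[1,99],axis=0).round(1).tolist(),cv2.minAreaRect(b[:,:2].astype(np.float32)))
E
```

```text
top table z -0.15616045119907085
x range [299.03516085 302.10278715 559.2401929  560.68024838]
head y [177.9056009  178.31473423 244.68233825 245.93990075] x [527.54197373 559.17436995]
shaft fit [-1.79701077e-02  2.13336995e+02]
head ridge x 545.8875776216458 [2.32354614e-02 5.45888268e+02]
saddle floor [425.1926536  430.4846992  433.86908148] [-20.76622515   4.12399258  27.64360645]
horn tops y [-33.  44.] [np.float64(-28.393627471110438), np.float64(39.006488241754234)]
saddle floor [505.05843171 508.91226828 513.8072535 ] [-16.87782243   7.310252    32.80676716]
horn tops y [-32.  43.] [np.float64(-28.242765395525186), np.float64(38.45295463963213)]
base [[419.1, -32.1], [520.5, 42.6]] ((469.8324279785156, 5.337207794189453), (76.02108001708984, 103.3658447265625), 89.3765640258789)
side table z 0.7903802545035887
x range [297.61421571 300.0614272  557.00644621 558.23171014]
head y [181.53547902 184.64488805 251.18157819 252.0841864 ] x [527.51596687 556.763331  ]
shaft fit [-1.62994226e-02  2.19158431e+02]
head ridge x 543.1847002048028 [3.60391441e-02 5.43002813e+02]
saddle floor [422.84557652 426.29985394 431.90768849] [-16.06968923  -4.10636972  45.06644868]
horn tops y [-26.  49.] [np.float64(-19.859239580624674), np.float64(44.079580510014466)]
saddle floor [502.34477379 506.75801927 511.44569421] [-18.3123964   -0.87102194  43.91163952]
horn tops y [-26.  50.] [np.float64(-21.76956850761121), np.float64(44.848629531107285)]
base [[416.8, -29.8], [517.8, 49.0]] ((467.33258056640625, 8.570240020751953), (83.321044921875, 104.08811950683594), 89.72685241699219)
```

```bash
python3 -m jog '[[0.0912,0,0,0,0,0,0.138],[0.0912,0,0,0,0,0,0.138],[0.0912,0.02,-0.05,0,0,0,0],[0.0912,0.022,-0.055,0,0,0,0],[0.0912,0.022,-0.055,0,0,0,0],[0.0912,0.022,-0.055,0,0,0,0],[0.0912,0.022,-0.055,0,0,0,0],[0.0912,0.022,-0.055,0,0,0,0],[0.0912,0.022,-0.055,0,0,0,0],[0.0912,0.022,-0.055,0,0,0,0],[0.0912,0.022,-0.055,0,0,0,0],[0.0912,0.022,-0.055,0,0,0,0]]'
```

```text
time_s: 2.4
ee_pos: [374.7, -15.7, 405.2]
ee_rot: [180.0, -0.1, -1.4]
force: [1.7, -0.8, 0.4]
gripper_width: 91.4
```

```bash
python3 -m jog '[[0.0912,0.019,-0.047,0.01,0,0,0],[0.0912,0.019,-0.047,0.02,0,0,0],[0.0912,0.019,-0.047,0.02,0,0,0],[0.0912,0.019,-0.047,0.02,0,0,0],[0.0912,0.019,-0.047,0.02,0,0,0],[0.0912,0,0,0,0,0,0],[0.0912,0,0,0,0,0,0]]'
python3 - <<'E'
from h import *
for n in ['top','side']:
    f=grab(n);cv2.imwrite(f'pics/{n}1.png',f['color']);np.savez(f'{n}1.npz',P=cloud(f),c=f['color'],d=f['depth'])
c=np.hstack([cv2.resize(cv2.imread('pics/top1.png')[150:310,60:220],(400,400)),cv2.resize(cv2.imread('pics/side1.png')[150:310,190:350],(400,400))])
cv2.imwrite('pics/c1.png',c)
print(status.state()['ee_pos'],status.state()['ee_rot'])
E
```

```text
time_s: 3.28
ee_pos: [475.0, 214.6, 314.7]
ee_rot: [180.0, 0.0, -1.4]
force: [0.1, 0.3, 0.4]
gripper_width: 91.3
[474.92676948 213.88905807 315.35162609] [ 1.79994628e+02 -3.23452850e-02 -1.49925597e+00]
```

View pics/c1.png

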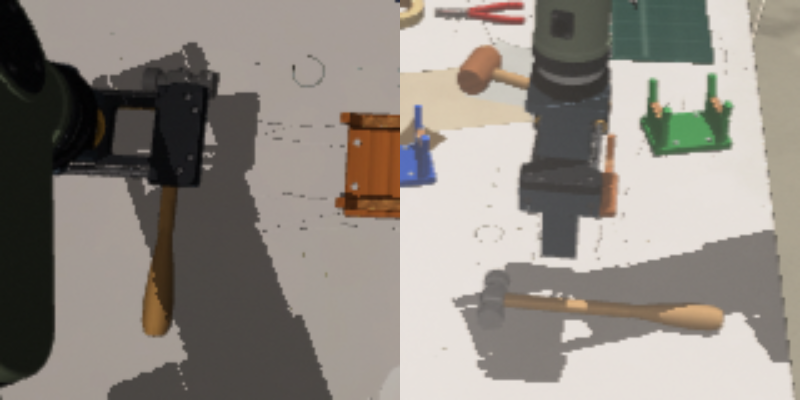

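The left half (top view) shows the gripper body over the hammer shaft. The right half (side view) shows the +y finger at crop (560,225) above the shaft. I'll compare the gripper surfaces in each camera with the known pose.

```bash
python3 - <<'E'
from h import *
E=np.array([474.9,213.9,315.3])
for n in ['top','side']:
    D=np.load(n+'1.npz');P=D['P'];d=D['d']
    m=(d>0)&(abs(P[...,0]-475)<120)&(abs(P[...,1]-214)<130)&(P[...,2]>115)&(P[...,2]<330)
    Q=P[m]-E
    for lo in range(-195,0,12):
        k=Q[(Q[:,2]>=lo)&(Q[:,2]<lo+12)]
        if len(k)>8: print(n,'z',lo,len(k),'x',np.percentile(k[:,0],[2,50,98]).round(1),'y',np.percentile(k[:,1],[2,50,98]).round(1))
E
```

```text
top z -111 17 x [-39.9 -23.3  32.5] y [-82.9 -70.6  10.7]
top z -99 275 x [-39.8 -28.   33.8] y [-88.2 -34.3  12. ]
top z -87 117 x [-34.1   2.5  30.5] y [-91.  -25.1 -10.8]
top z -75 987 x [-37.3  -2.8  33.1] y [-90.2 -69.2 -14.8]
top z -63 27 x [-23.6 -18.2  24.5] y [-18.9 -17.5  -9. ]
top z -27 11 x [-37.1 -33.7  35. ] y [-18.5 -17.4 -13.8]
top z -15 213 x [-35.6  -3.1  35.7] y [-38.8 -31.2 -12.5]
top z -3 79 x [-29.7  -6.4  32.1] y [-37.6 -30.  -16.6]
side z -195 21 x [-17.    4.4  14.5] y [50.6 53.9 56.9]
side z -183 47 x [-17.8  -2.9  14.6] y [53.3 56.3 59.5]
side z -171 53 x [-17.3  -0.3  14.9] y [54.1 56.9 60.4]
side z -159 48 x [-17.   -2.   14.9] y [52.6 58.  60.6]
side z -147 58 x [-18.4  -1.6  15.2] y [55.7 59.3 62.5]
side z -135 22 x [-17.3  -2.6  15.4] y [57.  59.9 62.9]
side z -111 142 x [-39.5  -2.1  35.4] y [-49.5  81.4  85. ]
side z -99 177 x [-40.9 -24.7  33.5] y [-53.3  17.8  87.3]
side z -87 121 x [-40.3  -3.5  35.6] y [-63.4  88.6  91.6]
side z -75 428 x [-37.3  -1.5  34.4] y [11.7 73.7 92.4]
side z -63 96 x [-26.5  -5.3  23.1] y [ 7.3 50.8 55. ]
side z -51 89 x [-21.6  -2.   22.3] y [33.9 51.  53.7]
side z -39 83 x [-23.6   0.6  19. ] y [12.3 51.2 54.3]
side z -27 132 x [-37.1  -3.5  34.3] y [14.6 50.6 54.6]
side z -15 302 x [-38.2  -2.5  34.8] y [ 6.5 38.3 53.1]
side z -3 171 x [-36.7  -1.6  32.1] y [-4.2 27.6 40.2]
```

```bash
python3 -m jog '[[0.0912,0.0015,-0.002,0.02,0,0,0],[0.0912,0,0,0.03,0,0,0],[0.0912,0,0,0.03,0,0,0],[0.0912,0,0,0.025,0,0,0],[0.0912,0,0,0.013,0,0,0],[0.0912,0,0,0,0,0,0],[0.0912,0,0,0,0,0,0]]'
python3 - <<'E'
from h import *
f=grab('side');cv2.imwrite('pics/c2.png',cv2.resize(f['color'][190:320,190:350],None,fx=4,fy=4))
s=status.state();print(s['ee_pos'],s['ee_rot'],s['force'])
E
```

```text
time_s: 4.25
ee_pos: [477.3, 216.7, 197.8]
ee_rot: [-180.0, -0.1, -1.5]
force: [1.0, -0.5, -0.6]
gripper_width: 91.3
[477.23397876 216.81035686 197.84519984] [-1.79951324e+02 -1.22518441e-01 -1.45815004e+00] [0.14249519 0.37546772 0.86427663]
```

View pics/c2.png

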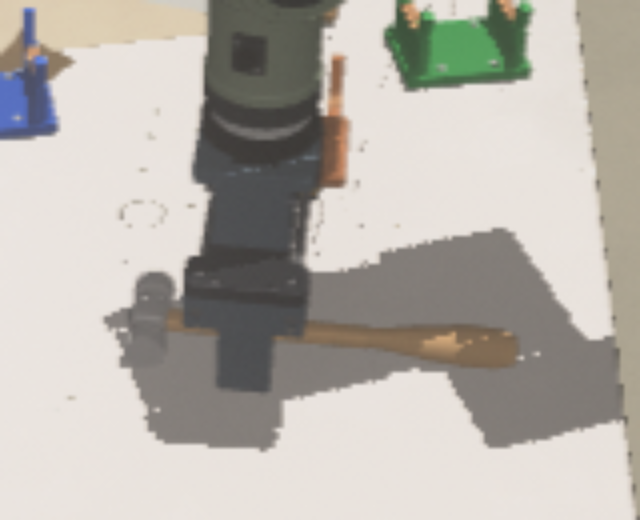

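The +y finger stands in front of the shaft, astride it at crop (245,360). I'll go 3 mm lower and close.

```bash
python3 -m jog '[[0.0912,-0.0005,0,0.003,0,0,0],[0.0912,0,0,0,0,0,0],[0,0,0,0,0,0,0],[0,0,0,0,0,0,0],[0,0,0,0,0,0,0],[0,0,0,0,0,0,0],[0,0,0,0,0,0,0],[0,0,0,0,0,0,0],[0,0,0,0,0,0,0],[0,0,0,0,0,0,0],[0,0,0,0,0,0,0],[0,0,0,0,0,0,0]]' 35
```

```text
time_s: 5.8
ee_pos: [476.3, 216.8, 193.7]
ee_rot: [180.0, 0.0, -1.4]
force: [0.0, -0.8, -0.7]
gripper_width: 13.4
```

Gripped at 13.4 mm. I'll lift 40 mm and check that it hangs level.

```bash
python3 -m jog '[[0,0,0,-0.01,0,0,0],[0,0,0,-0.02,0,0,0],[0,0,0,-0.02,0,0,0],[0,0,0,-0.02,0,0,0],[0,0,0,-0.02,0,0,0],[0,0,0,-0.01,0,0,0],[0,0,0,0,0,0,0],[0,0,0,0,0,0,0]]'
python3 - <<'E'
from h import *
s=status.state();print(s['ee_pos'],s['ee_rot'],s['force'],s['torque'],s['gripper_width'])
for n in ['side','top']:
    f=grab(n);P=cloud(f);np.savez(n+'3.npz',P=P,c=f['color'],d=f['depth'])
    cv2.imwrite(f'pics/{n}3.png',cv2.resize(f['color'][180:320,180:350],None,fx=4,fy=4) if n=='side' else f['color'])
    Q=P[(f['depth']>0)&(P[...,2]>80)&(P[...,2]<150)&(abs(P[...,1]-217)<50)]
    for x in range(290,580,15):
        k=Q[(Q[:,0]>=x)&(Q[:,0]<x+15)]
        if len(k)>3: print(n,x+7,len(k),'y',np.percentile(k[:,1],[5,50,95]).round(1),'z',np.percentile(k[:,2],[5,50,95]).round(1))
E
```

```text
time_s: 6.8
ee_pos: [476.0, 216.7, 293.0]
ee_rot: [180.0, 0.1, -1.4]
force: [0.1, -0.7, -1.6]
gripper_width: 13.4
[475.99731767 216.69406293 293.00763063] [ 1.79956662e+02  8.23844356e-02 -1.44070825e+00] [ 0.10390784 -0.7099708  -1.58104623] [0.01959646 0.00818964 0.00285005] 13.436089420657511
side 297 25 y [220.8 229.4 233.3] z [111.5 121.7 125.3]
side 312 60 y [216.5 230.6 236.9] z [112.3 123.4 130.1]
side 327 65 y [214.1 230.6 235.7] z [109.4 122.7 129.2]
side 342 62 y [216.1 229.9 234.3] z [108.8 122.1 128.4]
side 357 52 y [215.2 228.5 232.9] z [112.2 122.  125.9]
side 372 41 y [217.3 225.9 230.9] z [111.8 120.5 124.8]
side 387 31 y [218.7 223.9 227.6] z [111.7 118.8 123.3]
side 402 33 y [214.5 224.6 228.1] z [110.5 119.2 122.3]
side 417 33 y [217.1 223.3 227.8] z [112.7 117.7 121.8]
side 432 33 y [212.9 223.6 227.7] z [111.2 118.  121.5]
side 447 18 y [219.2 223.7 226.2] z [107.6 115.  119.6]
side 462 38 y [228.6 233.5 237.4] z [103.5 118.5 128.1]
side 477 37 y [230.8 233.6 236. ] z [106.5 117.2 126.6]
side 492 25 y [219.9 230.9 235. ] z [105.9 114.6 125. ]
side 507 15 y [219.
[... 387 characters left out ...]
6.  214.6 227.4] z [113.5 123.1 127.5]
top 357 85 y [206.8 214.4 226.7] z [113.3 122.5 125.8]
top 372 67 y [208.8 215.8 224.2] z [115.3 120.9 123.7]
top 387 54 y [210.  214.8 222.1] z [114.7 119.4 121.8]
top 402 45 y [209.7 214.6 221. ] z [115.1 118.8 121.1]
top 417 50 y [209.4 214.  221.4] z [112.5 118.3 121.1]
top 432 47 y [208.6 213.3 221.3] z [113.8 118.3 121.3]
top 462 13 y [196.6 197.3 198.9] z [110.8 127.7 136.8]
top 477 24 y [196.3 197.6 198.9] z [109.8 122.9 135.1]
top 492 13 y [195.9 196.9 198.9] z [108.8 122.6 137.9]
top 522 17 y [206.3 210.1 218.7] z [114.2 117.9 121.2]
top 537 213 y [179.5 210.2 243. ] z [112.6 122.4 127. ]
top 552 181 y [179.2 211.8 243.1] z [111.  124.1 127.6]
```

View pics/side3.png

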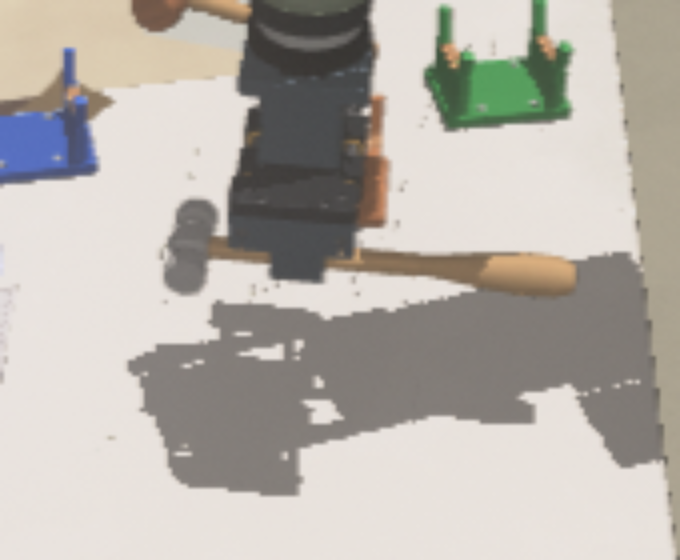

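The hammer hangs level: head top and grip top both read z≈128 in both cameras, and the shaft tops read ≈121. Next I carry it to above the rest.

```bash
python3 -m jog '[[0,0,0.013,0,0,0,0],[0,0,0.025,0,0,0,0],[0,0,0.03,0,0,0,0],[0,0,0.035,0,0,0,0],[0,0,0.035,0,0,0,0],[0,-0.001,0.03,0,0,0,0],[0,-0.001,0.025,0,0,0,0],[0,0,0.015,0,0,0,-0.008],[0,0,0,0,0,0,-0.008],[0,0,0,0,0,0,0],[0,0,0,0,0,0,0]]'
python3 - <<'E'
from h import *
s=status.state();print(s['ee_pos'],s['ee_rot'],s['force'],s['torque'],s['gripper_width'])
for n in ['side','top']:
    f=grab(n);P=cloud(f);np.savez(n+'4.npz',P=P,c=f['color'],d=f['depth'])
    cv2.imwrite(f'pics/{n}4.png',cv2.resize(f['color'][150:310,150:350] if n=='side' else f['color'][150:310,100:300],None,fx=3,fy=3))
    Q=P[(f['depth']>0)&(P[...,2]>85)&(P[...,2]<150)&(abs(P[...,1]-9)<50)]
    for x in list(range(280,440,20))+list(range(505,580,10)):
        k=Q[(Q[:,0]>=x)&(Q[:,0]<x+15)]
        if len(k)>3: print(n,x+7,len(k),'y',np.percentile(k[:,1],[5,50,95]).round(1),'z',np.percentile(k[:,2],[5,50,95]).round(1))
    print(Q[:,0].min(),Q[:,0].max())
    R=P[(f['depth']>0)&(P[...,2]>40)&(P[...,2]<78)&(abs(P[...,1]-9)<50)&(abs(P[...,0]-469)<60)]
    for sx in (429,509):
        g=R[abs(R[:,0]-sx)<15]; h=g[g[:,2]>62]
        print(n,sx,len(g),'x',np.percentile(g[:,0],[3,97]).round(1),'horn y',h[:,1].min().round(1),h[:,1].max().round(1))
E
```

```text
time_s: 8.28
ee_pos: [469.0, 9.4, 293.7]
ee_rot: [-180.0, 0.0, -0.5]
force: [-0.5, -0.4, -2.2]
gripper_width: 13.6
[469.04039707   9.4004069  293.65973065] [-1.79997873e+02  8.51422364e-03 -4.86907064e-01] [-0.54152378 -0.36259008 -2.23770246] [ 0.00609711 -0.01606379  0.0377406 ] 13.579898300608905
side 287 13 y [12.9 19.1 24.7] z [112.  122.5 127.4]
side 307 54 y [ 6.4 20.1 27.4] z [107.8 123.3 128.1]
side 327 50 y [ 9.1 19.9 27.4] z [109.  123.9 129.1]
side 347 47 y [ 9.8 19.3 24.6] z [110.2 122.5 127.8]
side 367 33 y [ 9.1 17.4 21.8] z [110.9 120.3 125.7]
side 387 24 y [ 8.3 16.7 20. ] z [113.9 119.6 123.3]
side 407 27 y [ 7.7 16.  20.4] z [112.5 119.3 122.7]
side 427 25 y [ 9.6 13.9 20.6] z [109.8 118.3 121.6]
side 512 26 y [ 7.  14.1 18.5] z [111.7 118.  122.1]
side 522 62 y [-20.1  17.2  44.6] z [112.4 120.3 128.1]
side 532 103 y [-17.9  22.6  45.8] z [107.7 125.1 130. ]
side 542 93 y [-17.6  22.6  46. ] z [107.  124.5 129.2]
side 552 27 y [-17.2  20.8  45.4] z [107.9 120.1 127.7]
46.949636508947606 549.7737207561834
side 429 72 x [422.8 431.8] horn y -30.4 49.0
side 509 74 x 
[... 360 characters left out ...]
 y 32.8 43.9Traceback (most recent call last):
  File "<stdin>", line 14, in <module>
    return _quantile_unchecked(
        a, q, axis, out, overwrite_input, method, keepdims, weights)
    return _ureduce(a,
                    func=_quantile_ureduce_func,
    ...<5 lines>...
                    overwrite_input=overwrite_input,
                    method=method)
    r = func(a, **kwargs)
    result = _quantile(arr,
                       quantiles=q,
    ...<2 lines>...
                       out=out,
                       weights=wgt)
    slices_having_nans = np.isnan(arr[-1, ...])
                                  ~~~^^^^^^^^^
IndexError: index -1 is out of bounds for axis 0 with size 0
```

```bash
python3 -c "
import cv2,numpy as np
a=cv2.imread('pics/side4.png');b=cv2.imread('pics/top4.png')
cv2.imwrite('pics/c4.png',cv2.resize(np.hstack([a,b]),(800,320)))"
```

```text
(no output)
```

View pics/c4.png

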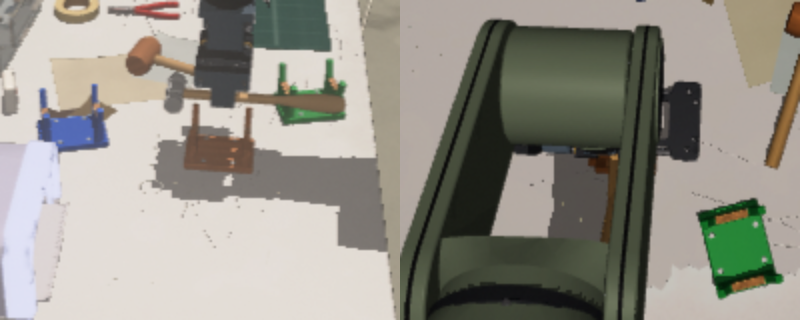

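Side view: the hammer is held across the rest and level. The head (crop 175,92) is outside the right saddle and the shaft lies between the horn tops (192,120) and (248,120). The relative alignment is within about 1 mm. Lowering.

```bash
python3 -m jog '[[0,0,0,0.008,0,0,0],[0,0,0,0.012,0,0,0],[0,0,0,0.012,0,0,0],[0,0,0,0.012,0,0,0],[0,0,0,0.008,0,0,0],[0,0,0,0.005,0,0,0],[0,0,0,0.002,0,0,0],[0,0,0,0,0,0,0],[0,0,0,0,0,0,0]]'; python3 -m jog '[[0,0,0,0.001,0,0,0],[0,0,0,0.001,0,0,0],[0,0,0,0,0,0,0],[0,0,0,0,0,0,0]]'
```

```text
time_s: 9.5
ee_pos: [469.2, 8.9, 235.0]
ee_rot: [180.0, -0.0, -0.5]
force: [0.1, -0.0, -1.1]
gripper_width: 13.9
time_s: 10.0
ee_pos: [469.1, 8.9, 232.7]
ee_rot: [180.0, -0.0, -0.5]
force: [-0.4, -0.4, -1.6]
gripper_width: 14.1
```

```bash
python3 - <<'E'
from h import *
s=status.state();print(s['ee_pos'],s['ee_rot'],s['force'],s['torque'],s['gripper_width'])
f=grab('side');P=cloud(f)
cv2.imwrite('pics/side5.png',cv2.resize(f['color'][160:290,180:350],None,fx=4,fy=4))
Q=P[(f['depth']>0)&(P[...,2]>35)&(P[...,2]<72)&(abs(P[...,1]-12)<45)]
for x in list(range(280,440,20))+list(range(490,580,10)):
        k=Q[(Q[:,0]>=x)&(Q[:,0]<x+15)]
        if len(k)>3: print(x+7,len(k),'y',np.percentile(k[:,1],[5,50,95]).round(1),'z',np.percentile(k[:,2],[5,50,95]).round(1))
E
```

```text
[469.08325842   8.93402426 232.73235475] [ 1.79995131e+02 -2.89388174e-03 -5.27949252e-01] [-0.39584346 -0.40752823 -1.649316  ] [-0.00040407 -0.02284142 -0.02114368] 14.058249675672434
287 9 y [11.9 14.9 23.8] z [53.3 59.5 64.2]
307 44 y [ 6.4 20.8 26.8] z [50.5 61.9 69. ]
327 48 y [ 9.6 20.5 26.7] z [48.1 62.3 68.9]
347 40 y [ 9.2 17.9 23.1] z [49.4 59.2 66.7]
367 31 y [ 7.2 17.7 21.6] z [50.8 60.1 64.3]
387 22 y [ 7.9 15.6 20.2] z [51.7 59.1 62.7]
407 25 y [ 7.3 13.9 19.1] z [50.5 56.6 61.3]
427 66 y [-23.1  17.6  46.6] z [38.5 57.1 70. ]
497 38 y [ 9.4 16.3 45.3] z [39.3 55.8 63.2]
507 58 y [-12.2  21.1  47. ] z [39.  55.2 67.9]
517 44 y [-20.1  13.4  42.8] z [47.9 56.6 62.6]
527 86 y [-19.5  15.9  44.9] z [48.  62.  67.8]
537 99 y [-20.1  19.7  45.8] z [46.6 64.4 68.7]
547 54 y [-17.8  20.9  45.3] z [47.9 62.7 67.9]
```

View pics/side5.png

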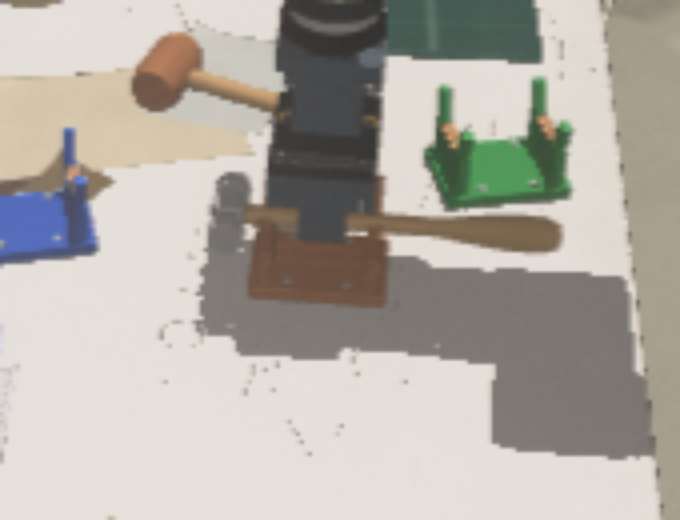

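The shaft lies inside both troughs, about 1–2 mm above the floors, with the head at (232,210) clear of the saddle. I'll lower it gently to contact.

```bash
python3 -m jog '[[0,0,0,0.001,0,0,0],[0,0,0,0,0,0,0],[0,0,0,0,0,0,0]]'; python3 -m jog '[[0,0,0,0.001,0,0,0],[0,0,0,0,0,0,0],[0,0,0,0,0,0,0]]'
```

```text
time_s: 10.42
ee_pos: [469.1, 8.9, 231.7]
ee_rot: [180.0, 0.0, -0.5]
force: [-0.3, -0.4, -1.4]
gripper_width: 13.7
time_s: 10.8
ee_pos: [469.1, 8.9, 230.7]
ee_rot: [180.0, -0.0, -0.5]
force: [-0.1, 0.1, -1.6]
gripper_width: 13.2
```

```bash
python3 -m jog '[[0,0,0,0.0005,0,0,0],[0,0,0,0,0,0,0],[0,0,0,0,0,0,0]]'; python3 -m jog '[[0,0,0,0.0005,0,0,0],[0,0,0,0,0,0,0],[0,0,0,0,0,0,0]]'
```

```text
time_s: 11.18
ee_pos: [469.1, 8.9, 230.7]
ee_rot: [180.0, -0.0, -0.5]
force: [-2.0, 0.5, 6.2]
gripper_width: 13.9
time_s: 11.55
ee_pos: [469.1, 9.0, 230.7]
ee_rot: [180.0, -0.0, -0.5]
force: [-2.6, -0.3, 10.0]
gripper_width: 13.7
```

The wrist force rose to +10 N, so it's seated. I'll relieve the pressure, open and rise.

```bash
python3 -m jog '[[0,0,0,-0.0007,0,0,0],[0,0,0,0,0,0,0],[0.02,0,0,0,0,0,0],[0.03,0,0,0,0,0,0],[0.05,0,0,0,0,0,0],[0.06,0,0,0,0,0,0],[0.06,0,0,0,0,0,0],[0.06,0,0,0,0,0,0]]'
python3 - <<'E'
from h import *
f=grab('side');cv2.imwrite('pics/side6.png',cv2.resize(f['color'][160:290,180:350],None,fx=4,fy=4))
E
```

```text
time_s: 12.55
ee_pos: [469.1, 8.9, 230.4]
ee_rot: [180.0, -0.0, -0.5]
force: [0.1, -0.5, -0.2]
gripper_width: 59.9
```

View pics/side6.png

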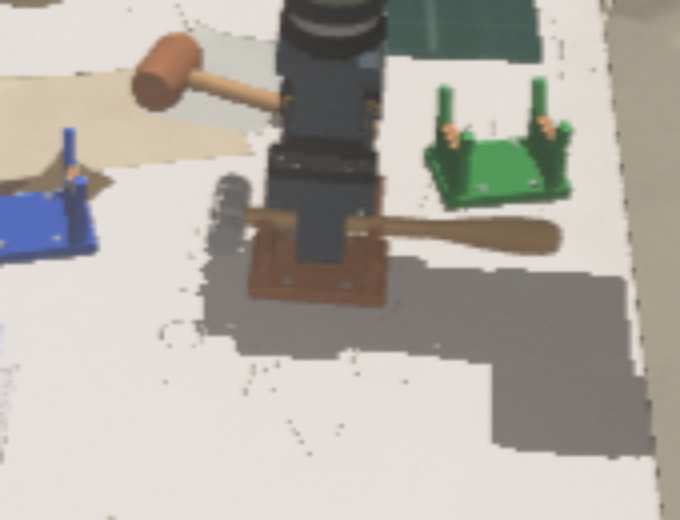

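Released: the fingers are open and the hammer stays level in the saddles. I'll rise and move aside to check.

```bash
python3 -m jog '[[0.06,0,0,-0.01,0,0,0],[0.06,0,0,-0.025,0,0,0],[0.06,0,0,-0.04,0,0,0],[0.06,0,0,-0.05,0,0,0],[0.06,0,0,-0.04,0,0,0],[0.06,0,-0.03,-0.01,0,0,0],[0.06,0,-0.05,0,0,0,0],[0.06,0,-0.05,0,0,0,0],[0.06,0,-0.05,0,0,0,0],[0.06,0,-0.05,0,0,0,0],[0.06,0,-0.03,0,0,0,0],[0.06,0,0,0,0,0,0]]'
python3 - <<'E'
from h import *
for n in ['side','top']:
    f=grab(n);P=cloud(f)
    cv2.imwrite(f'pics/{n}7.png',f['color'])
    cv2.imwrite(f'pics/{n}7c.png',cv2.resize(f['color'][160:290,180:340] if n=='side' else f['color'][160:290,140:300],None,fx=4,fy=4))
    Q=P[(f['depth']>0)&(P[...,2]>35)&(P[...,2]<76)&(abs(P[...,1]-10)<48)&(P[...,0]>275)&(P[...,0]<570)]
    print(n,Q[:,0].min(),Q[:,0].max())
    for x in list(range(280,560,15)):
        k=Q[(Q[:,0]>=x)&(Q[:,0]<x+15)&(abs(Q[:,1]-10)<18)]
        if len(k)>3: print(x+7,len(k),'y',np.percentile(k[:,1],[5,50,95]).round(1),'z',np.percentile(k[:,2],[5,50,95]).round(1))
    h=Q[Q[:,2]>66]
    for sx in(429,509):
        g=Q[(abs(Q[:,0]-sx)<9)&(abs(Q[:,1]-10)>20)];print(sx,np.percentile(g[:,0],[3,97]),g[:,1].min(),g[:,1].max())
E
python3 -c "
import cv2,numpy as np
cv2.imwrite('pics/c7.png',cv2.resize(np.hstack([cv2.imread('pics/side7c.png'),cv2.imread('pics/top7c.png')]),(800,325)))"
```

```text
time_s: 14.1
ee_pos: [471.1, 270.6, 405.8]
ee_rot: [-180.0, -0.0, -0.3]
force: [-0.2, -1.2, -0.0]
gripper_width: 60.3
side 289.4762724846672 549.7981978542484
287 10 y [10.2 19.2 24.2] z [49.9 60.3 64.9]
302 45 y [10.6 19.7 27.3] z [48.1 58.5 66.5]
317 46 y [ 6.8 20.3 25.3] z [46.5 59.6 65.7]
332 46 y [ 5.8 20.8 24.7] z [45.9 60.6 66.3]
347 43 y [ 7.4 18.3 24.3] z [48.9 58.4 65.1]
362 33 y [ 8.7 15.  22.9] z [46.9 56.4 61.7]
377 25 y [ 8.8 15.8 20.8] z [49.4 56.1 60.6]
392 23 y [ 8.9 14.3 18.5] z [46.2 55.6 60.7]
407 25 y [ 3.8 15.8 20.2] z [50.5 57.8 60.7]
422 16 y [ 6.5 15.1 19.2] z [49.8 56.4 60.2]
542 30 y [-6.7 14.2 23.3] z [56.6 62.9 66.6]
429 [423.05677193 430.64748756] -23.576970372963842 50.698297354750366
509 [503.94259041 510.24773177] 35.841211553589346 47.31138320456262
top 292.77618503844394 553.5989640073353
287 7 y [ 0.7  8.2 16.1] z [54.8 57.5 59. ]
302 72 y [-2.6  8.1 18.9] z [53.7 61.2 64.5]
317 81 y [-4.3  6.8 20.7] z [55.8 62.  65.1]
332 72 y [-3.5  7.6 19.5] z [55.5 61.5 65.2]
347 71 y [-2.9  7.4 17.5] z [53.5 61.1 64.5]
362 53 y [-0.4  8.5 16.3] z [54.7 58.8 62.5]
377 45 y [ 0.7  7.  14.3] z [52.2 57.2 60. ]
392 36 y [ 1.5  7.  13.1] z [53.1 56.2 58.1]
407 41 y [ 1.9  8.6 13.9] z [54.3 56.3 58.4]
422 54 y [-3.3  7.5 23.5] z [44.  54.7 57.8]
437 61 y [-3.5  7.9 25.4] z [43.8 55.4 58.6]
452 36 y [ 1.6  7.5 13.8] z [52.9 56.6 59.2]
467 36 y [ 0.3  6.7 12.5] z [52.1 56.4 58.4]
482 38 y [ 0.5  7.4 12.7] z [53.8 56.8 58. ]
497 40 y [ 1.   6.  13.3] z [52.9 56.5 58.6]
512 73 y [-5.6  6.9 25.5] z [43.1 50.1 58.4]
527 69 y [-4.8  7.2 25.7] z [51.5 58.6 65. ]
542 89 y [-5.7  9.5 26.6] z [58.2 62.1 64.1]
429 [424.92076948 434.31198166] -33.174156718101386 44.553162239643385
509 [504.79055356 514.11749773] -32.39941059793029 43.43758299650024
```

View pics/c7.png

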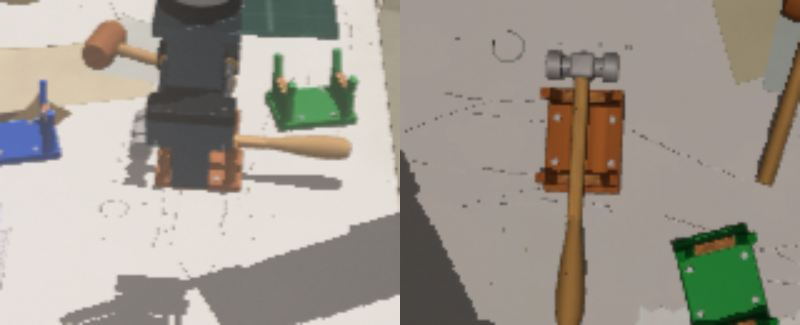

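View pics/top7.png

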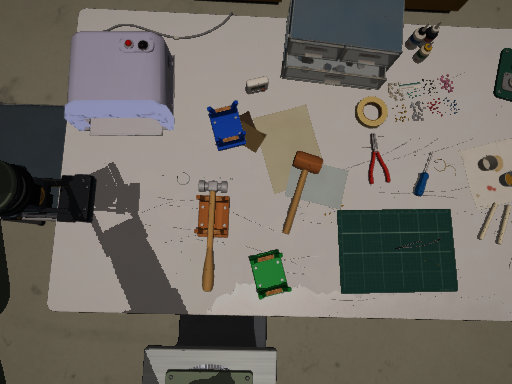

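The top view shows the hammer straight across both saddles, with its head at (213,186) outside the far saddle and its grip at (209,280). The mallet (307,162) and pliers (377,160) haven't moved. Handing in.

```bash
python3 -c "
from h import *
print(ticket.job_done())"
```

```text
the job is handed in; nothing more can be done
None
```

The hammer is on the wooden bench rest, and I handed the job in at about 14 s. I gripped it across the shaft at its balance point and it hung level. I lowered it until the saddles took the load (10 N at the wrist), then released it and moved the arm well clear.

**Last checks, top camera:**
- **Position:** the balance point is at x ≈ 470, against 469.5 for the midpoint between the saddles.
- **Level:** the shaft top is at about z 56–57 (57 expected when seated) along its length, over both saddles.
- **Straight:** the handle lies about 1–2 mm off the trough centreline and within about 1° of the rest's line.
- **Bystanders:** the mallet, pliers and other rests are where they started.

**Disagreements:**
- **Camera offset:** the two cameras differed by about 6–8 mm in y and 2 mm in x. I worked from hammer-to-rest differences, which agreed, and checked against the gripper's known position.
- **Side view blocked:** in the final side picture the gripper hid the rest's middle, so the final placement check relies on the top camera. The handle part still visible in the side view looked level.

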